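# Pack the red-marked gilding kit into its tote

## Task

Pack the red-marked oil-gilding kit into the wooden tote: the red-handled brush centred across both supports of the brush rest, the red-lidded jar upright in the round well, the red-capped bottle upright in the small square well and the red-striped cork sanding block flat in the oblong well, each sitting fully down in its place. Set each thing down, do not drop it, and leave the blue-handled brush and the blue-lidded jar of the other kit where they are.

Things in the scene. Friction and masses are not known exactly. Their poses are not given: they have to be found in the camera images.
- brush: flat brush lying down, 190 mm long: red-painted handle end, bare wood middle, steel ferrule, dark bristles. Handle 16, ferrule 24, bristles 25 mm wide; 14 mm thick. Origin: underside of the middle of its length (bare wood, where it balances); x along it to the bristles, z up. 60 g. Starts on a thin board, its top 4 mm above the table.
- jar: upright round amber jar, 52 mm diameter, 58 mm tall, pale label, red lid (53 mm diameter, top 15 mm). Origin: centre of its underside; z up. 150 g. Starts on a thin board, its top 4 mm above the table.
- bottle: upright square brown bottle, body 40 x 40 mm, 40 mm tall, then a neck and a red cap (25 mm diameter, 44 to 58 mm up), pale label. Origin: centre of its underside; x and y square to its sides, z up. 140 g. Starts on a thin board, its top 4 mm above the table.
- block: cork sanding block with a dark sole and a red stripe across its middle, 42 mm (x) by 64 mm (y) by 40 mm tall. Origin: centre of its underside; z up. 60 g. Starts on a thin board, its top 4 mm above the table.
- brush_rest: fixed wooden brush rest in the tote: base 64 mm (x) by 130 mm (y); two cross supports at y = -45 and 45 mm, 10 mm thick. A brush lies along y on their tops, 24 mm above the origin, between upturned ends 46 mm apart (x -23 to 23) reaching 34 mm; fingers fit between the supports. Origin: centre of underside, 6 mm above the table; z up. The row of wells is 89 mm from it.
- jar_well: fixed wooden holder 92 x 92 x 14 mm in the tote, with a round recess 70 mm in diameter, for the jar, 9 mm deep with dark floor. Origin: centre of its underside, 6 mm above the table; recess floor 5 mm, rim 14 mm above it. Axes along its edges, z up. The tote is a fixed tray 192 x 306 mm, sides 22 mm high and 8 mm thick, floor at 6 mm.
- bottle_well: fixed wooden holder 92 x 92 x 14 mm in the tote, with a square recess 58 x 58 mm, for the bottle, 9 mm deep with dark floor. Origin: centre of its underside, 6 mm above the table; recess floor 5 mm, rim 14 mm above it. Axes along its edges, z up. The three wells stand in a row in the tote, 96 mm apart, in any order.
- block_well: fixed wooden holder 92 x 92 x 14 mm in the tote, with an oblong recess 60 mm (x) by 80 mm (y), for the block, 9 mm deep with dark floor. Origin: centre of its underside, 6 mm above the table; recess floor 5 mm, rim 14 mm above it. Axes along its edges, z up.
- blue_brush: flat brush lying down, 190 mm long: blue-painted handle end, bare wood middle, steel ferrule, dark bristles. Handle 16, ferrule 24, bristles 25 mm wide; 14 mm thick. Origin: underside of the middle of its length (bare wood, where it balances); x along it to the bristles, z up. Of another kit: leave it. Starts on a thin board, its top 4 mm above the table.
- blue_jar: upright round amber jar, 52 mm diameter, 58 mm tall, pale label, blue lid (53 mm diameter, top 15 mm). Origin: centre of its underside; z up. Of another kit: leave it. Starts on a thin board, its top 4 mm above the table.
There are look-alikes about, which are no part of the job. What is shaped like the jar but pink is not meant.

How it is judged:
By the outcome, as a careful person would: the job done as asked, in the order asked, and still so for the second after the job is handed in, with the robot touching nothing.
It also fails if it takes over 128 s, if anything falls off the work surface, if the arm or the gripper's body presses on something with over 40 N, if the wrist force passes 120 N, or if a joint passes its speed limit or range.

## Robot

A 7-joint arm with a two-finger parallel gripper is mounted at the origin on the work surface. World frame = base frame: x ahead of the robot, y to its left, z up, the work surface at z = 0. Lengths are in m, angles in rad, forces in N, time in s.
With the tool pointing down it reaches from about 0.425 to 0.825 m from the base axis. Payload 3.6 kg.
Tool frame: the origin (TCP) lies where the fingers leave the gripper's body, on its centre line; the fingertips stand 73 mm ahead of it and the grasp point (between the pads) lies 54 mm ahead of it; z points along the fingers, y is the line along which they close (so a half turn about z gives the same grasp; the last joint's range is limited). The gripper opens to 85 mm and grips with 20 to 120 N. Pads are 22 mm wide; open, the fingers measure 114 mm over their backs; the gripper's body (76 mm by 85 mm) begins 54 mm behind the grasp point. The pads swing forward as they close: fully open they stand 13 mm farther back than shut.
Start: joints at [-1.21, 0.615, -0.013, 1.423, 0.008, 1.103, -0.04], TCP at [0.245, 0.602, 0.304] pointing down, gripper open.
Joint ranges: [-3.12, 3.12], [-0.3, 2.06], [-1.34, 1.32], [0.26, 2.42], [-1.36, 4.5], [0.01, 1.98], [-2.84, 2.84]. Speed limits (rad/s): [2.79, 2.79, 3.14, 3.14, 3.14, 3.14, 3.14].

## Interface

Orientations are given as a unit quaternion [x, y, z, w].
In Python, from station import arm, snapshot, camera_info, ticket gives the robot as it stands. Calls block until the motion is done:
- arm.movep(position, orientation): joint-space move of the TCP to a pose.
- arm.line_to(position, velocity=0.15, ori=None): straight line of the TCP; ori=None keeps the orientation; velocity is the mean speed in m/s.
- arm.move_j(angles): joint-space move.
- arm.move_gripper(opening, effort=None): opening from 0.0 (shut) to 1.0 (fully open); effort is the grip in N (None keeps the last); returns when the fingers have stopped.
- arm.pause(seconds).
- arm.ik(position, orientation): joint angles nearest the present ones, or None.
- snapshot(name): name is "scene" or "top"; returns the picture (480x640x3 uint8, blue, green, red); there is no depth.
- camera_info(name): a dict with "fx", "fy", "cx", "cy" (pixels), "R" (3x3) and "t" (3): a world point X has camera coordinates R X + t. Camera axes: x right, y down, z forward; pixel columns grow to the right and rows downward; lengths in m; the calibration is good to about 2 mm. A picture is of the moment at which its call begins. camera_info takes no time and is no camera call.
A pose or a line that the arm cannot do raises arm.MotionError and nothing moves.
- ticket.finish_job(): hands the job in; it is judged then, once.
Readings, each from a call of its own:
- arm.read_time(): time.
- arm.read_joint_positions(): joint angles.
- arm.read_dq(): joint speeds.
- arm.read_effort(): joint torques, N m.
- arm.read_tool_pos(): TCP position.
- arm.read_eef_rot(): TCP orientation.
- arm.read_ft_force(): force on the tool from outside, world axes, zero at the start.
- arm.read_wrist_torque(): the same for the moment, N m.
- arm.read_opening(): opening from 0.0 (shut) to 1.0 (fully open).
- arm.read_finger_force(): force on a finger pad.
Only numpy, scipy, OpenCV 4.12 (cv2) and the standard library are available. Lean on these libraries where they do the work, as an engineer would, in place of code of your own. Each camera call takes 0.05 s, during which the arm holds its last target. There are 200 camera calls.

## Working session

There is one attempt and no reset: what is moved stays moved. The work goes in short steps, each a Python script; the robot and the scene stay as the last script left them, time stands still between calls to the robot, and variables do not carry over. Pictures are saved under pics/ and viewed, at most 14 in all, crops included, and the job is handed in when it is done.

```bash
mkdir -p pics; ls; python3 - <<'E'
from station import arm, snapshot, camera_info
import cv2
for n in("scene","top"):
    cv2.imwrite(f"pics/{n}0.png",snapshot(n)); print(n,camera_info(n))
print(arm.read_time(),arm.read_tool_pos(),arm.read_eef_rot())
E
```

```text
pics
scene {'fx': 611.36118870184, 'fy': 611.36118870184, 'cx': 325.36976327364926, 'cy': 235.27794366178267, 'R': array([[-0.46537769,  0.8850006 , -0.01405503],
       [ 0.68319665,  0.34907278, -0.64139733],
       [-0.56273079, -0.30809436, -0.76708013]]), 't': array([ 0.20859465, -0.28007769,  1.81483781])}
top {'fx': 567.3444130279028, 'fy': 567.3444130279028, 'cx': 306.4689045551808, 'cy': 233.0822454252457, 'R': array([[ 0.02073677, -0.99973852,  0.00963717],
       [-0.99786334, -0.0212933 , -0.06176847],
       [ 0.06195752, -0.0083357 , -0.99804398]]), 't': array([-0.02334966,  0.4212608 ,  1.3966401 ])}
0.1 [0.24500388 0.60149558 0.30284662] [ 1.92194722e-01  9.81356119e-01 -1.14773256e-03 -1.97750188e-04]
```

View pics/top0.png

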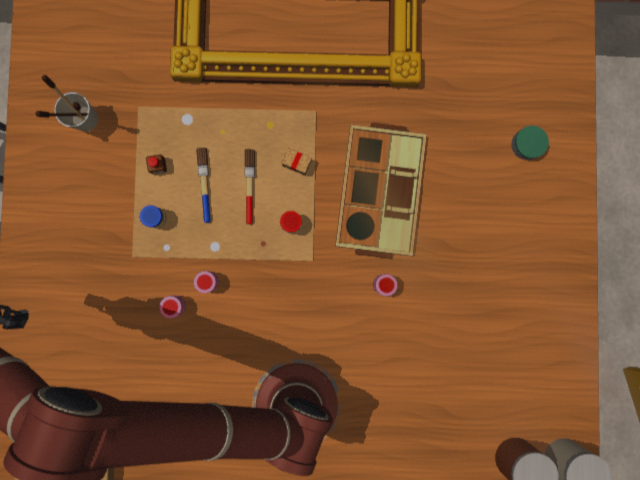

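View pics/scene0.png

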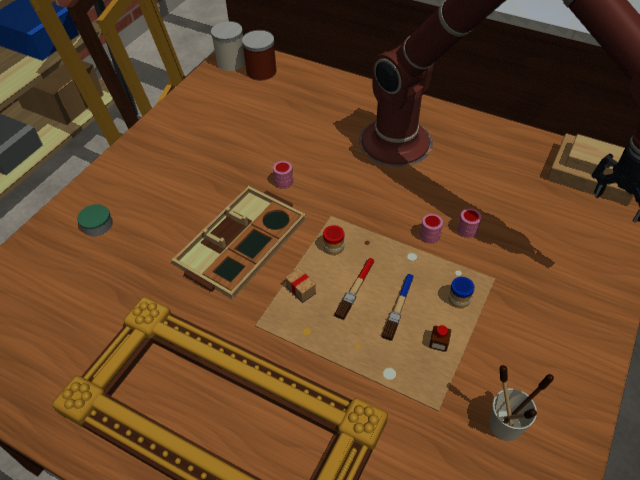

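The red-lidded jar could be confused with:
- top (291,222): the red lid on an amber jar, which is the one I want
- top (205,282), (171,307) and (387,286): pink pots
- top (151,216): the blue-lidded jar

For the brush, red (250,187) is the one, and blue is at (204,185). The bottle is at (156,163) and the block at (297,161). I'll check these in close crops.

```bash
python3 - <<'E'
import cv2
t=cv2.imread("pics/top0.png");s=cv2.imread("pics/scene0.png")
def crop(im,x,y,w,h,k,n):
    c=cv2.resize(im[y:y+h,x:x+w],None,fx=k,fy=k,interpolation=cv2.INTER_CUBIC)
    cv2.imwrite(n,c)
crop(t,130,110,190,140,4,"pics/c1.png")
crop(t,325,115,110,150,4,"pics/c2.png")
crop(s,165,180,150,120,5,"pics/c3.png")
crop(s,270,210,230,150,3.4,"pics/c4.png")
E
```

```text
(no output)
```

View pics/c1.png

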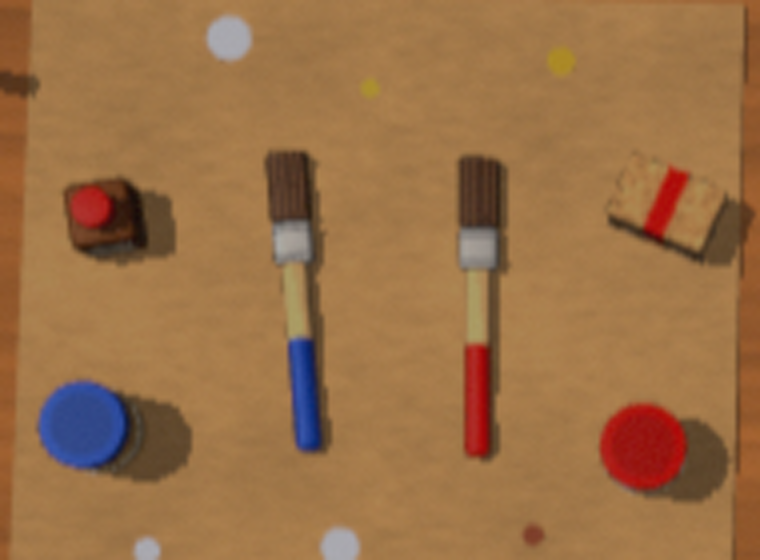

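View pics/c2.png

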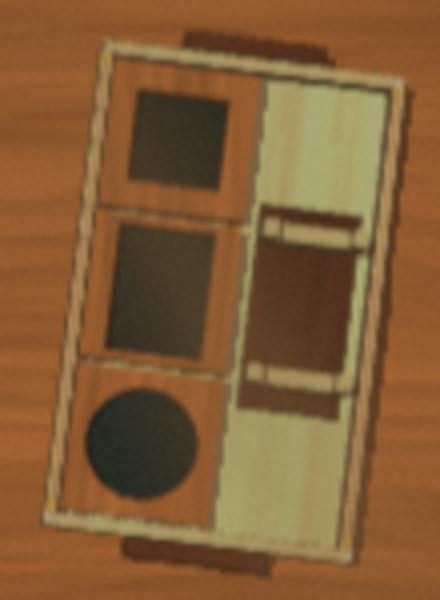

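View pics/c3.png

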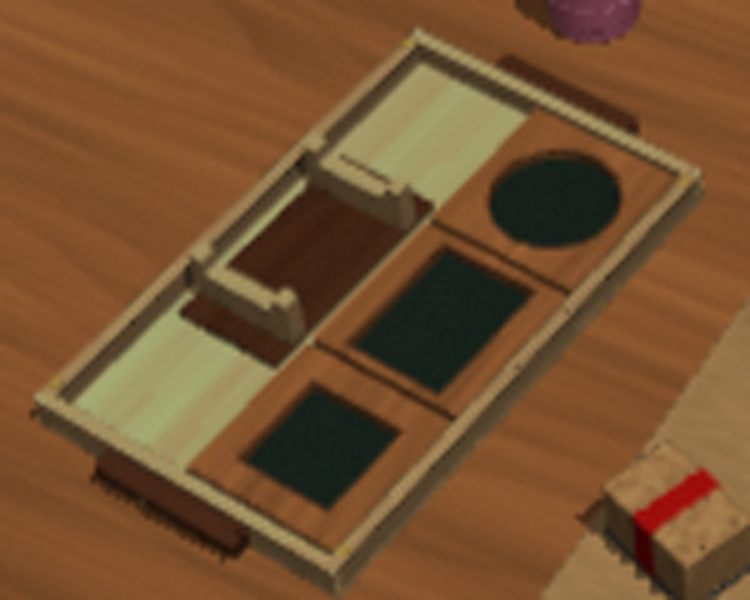

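View pics/c4.png

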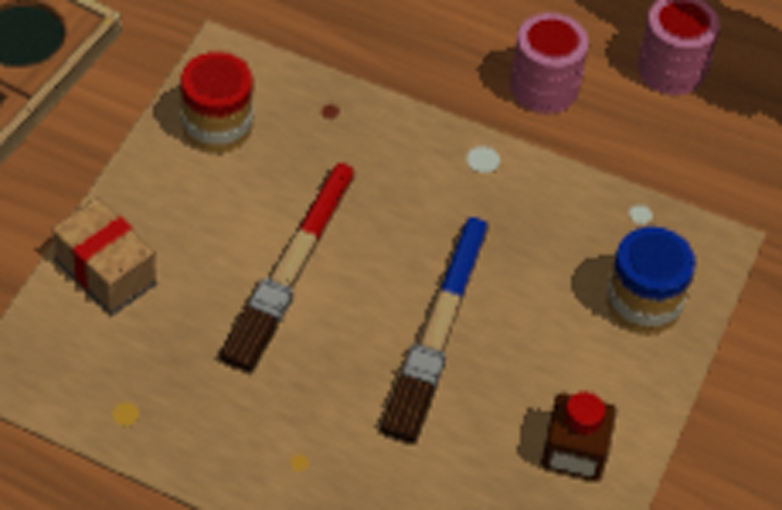

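The crops confirm the choice: red lid on an amber jar at c1 (644,446), red brush axis at x≈478, bottle cap at (91,207), block at (668,200). In the tote, the bottle well is far, the block well is in the middle, the jar well is nearest the robot, and the rest is on the right. Next I'll turn these into positions using both cameras.

```bash
cat > h.py <<'E'
import numpy as np
from station import arm, snapshot, camera_info
from scipy.spatial.transform import Rotation as Ro
CAM={n:camera_info(n) for n in("top","scene")}
def proj(n,X):
    c=CAM[n]; p=np.asarray(X)@c["R"].T+c["t"]
    return p[...,:2]/p[...,2:]*[c["fx"],c["fy"]]+[c["cx"],c["cy"]]
def back(n,uv,z):
    c=CAM[n]; d=c["R"].T@[(uv[0]-c["cx"])/c["fx"],(uv[1]-c["cy"])/c["fy"],1]
    o=-c["R"].T@c["t"]; return (o+d*(z-o[2])/d[2])[:2]
def quat(close):   # tool down, fingers closing along world angle `close`
    best=None
    for a in(close,close+np.pi):
        yield (Ro.from_euler('z',a+np.pi/2)*Ro.from_euler('x',np.pi)).as_quat()
def goto(xy,z,close):
    q0=arm.read_joint_positions(); best=None
    for q in quat(close):
        j=arm.ik([*xy,z],q)
        if j is not None:
            c=np.abs(np.array(j)-q0).max()
            if best is None or c<best[0]: best=(c,q)
    assert best is not None,"unreachable"
    arm.movep([*xy,z],best[1])
E
python3 - <<'E'
from h import *
T=lambda u,v,k,o:(np.array([u,v])+.5)/k-.5+o
c1=lambda p:T(*p,4,[130,110]); c2=lambda p:T(*p,4,[325,115]); c3=lambda p:T(*p,5,[165,180]); c4=lambda p:T(*p,3.4,[270,210])
L=[("bristle",.012,c1((479,157)),c4((240,362))),("handle",.012,c1((478,455)),c4((345,168))),
("jar",.062,c1((644,446)),c4((218,83))),("cap",.062,c1((91,207)),c4((586,410)))]
for i,(a,b) in enumerate(zip([(636,153),(727,186),(697,248),(610,210)],[(113,286),(53,235),(97,198),(155,256)])): L.append((f"blk{i}",.044,c1(a),c4(b)))
for i,(a,b) in enumerate(zip([(105,42),(405,80),(350,560),(45,520)],[(335,580),(38,398),(417,32),(702,172)])): L.append((f"tote{i}",.022,c2(a),c3(b)))
L+=[("jwell",.02,c2((141,444)),c3((555,198))),("kwell",.02,c2((161,291)),c3((441,318))),("bwell",.02,c2((178,140)),c3((322,445)))]
L+=[("rest",.038,c2((308,308)),c3((303,220)))]
for n,z,a,b in L:
    A=back("top",a,z);B=back("scene",b,z); print(n,(A*1e3).round(1),(B*1e3).round(1),((A+B)*500).round(1))
for i,p in enumerate([(66,186),(127,180),(134,237),(73,243)]): print("bot",i,(back("top",c1(p),.044)*1e3).round(1))
E
```

```text
bristle [630.2 133. ] [626.7 132.8] [628.4 132.9]
handle [442.9 128.6] [443.3 125.9] [443.1 127.2]
jar [446.6  24.6] [450.7  25.6] [448.6  25.1]
cap [583.9 361. ] [586.1 359.5] [585.  360.2]
blk0 [628.1  33.9] [630.2  37.6] [629.2  35.7]
blk1 [609.  -22.3] [611.9 -20.3] [610.4 -21.3]
blk2 [570.2  -4.8] [570.   -8.8] [570.1  -6.8]
blk3 [592.5  49. ] [595.2  51.2] [593.8  50.1]
tote0 [ 693.9 -119.8] [ 698.8 -117.6] [ 696.3 -118.7]
tote1 [ 674.2 -307.9] [ 675.  -308.8] [ 674.6 -308.3]
tote2 [ 373.4 -276.2] [ 375.  -277.3] [ 374.2 -276.8]
tote3 [394.1 -87.5] [394.1 -88.5] [394.1 -88. ]
jwell [ 442.6 -146.3] [ 443.4 -149. ] [ 443.  -147.7]
kwell [ 538.2 -157.3] [ 539.3 -159. ] [ 538.8 -158.2]
bwell [ 633.4 -166.6] [ 633.9 -168.2] [ 633.7 -167.4]
rest [ 527.1 -245.8] [ 528.1 -247.1] [ 527.6 -246.4]
bot 0 [599.8 381.5]
bot 1 [604.3 344.5]
bot 2 [569.3 338.9]
bot 3 [564.8 375.9]
```

Both cameras agree to about 2–4 mm, and the tote geometry checks out (spacing 96 mm, rest 89 mm away). Starting with the brush.

```bash
cat >> h.py <<'E'
V=np.deg2rad(-5.8); U=V+np.pi/2          # tote: V along, U across (closing direction at placing)
def fz(): return round(float(arm.read_ft_force()[2]),2)
def pick(xy,z,close,opening,effort,hi=.22):
    goto(xy,hi,close); arm.move_gripper(opening,effort=effort)
    arm.line_to([*xy,z+.03],velocity=.2); arm.line_to([*xy,z],velocity=.06)
    print("down fz",fz(),np.round(arm.read_tool_pos(),4)); arm.move_gripper(0,effort=effort)
    print("grip",arm.read_opening(),arm.read_finger_force(),fz())
    arm.line_to([*xy,hi],velocity=.15); print("up",arm.read_opening(),arm.read_finger_force(),"fz",fz(),"t",arm.read_time())
def place(xy,z,opening,hi=.22,close=U):
    goto(xy,hi,close); arm.line_to([*xy,z+.012],velocity=.15); f0=fz(); z1=z+.012
    while z1>z-.004:                    # lower gently until the weight is taken
        z1-=.0015; arm.line_to([*xy,z1],velocity=.03)
        if fz()-f0>1.5: break
    print("contact z err mm",round((z1-z)*1e3,1),"f0",f0,"fz",fz(),"t",arm.read_time())
    return z1
def release(xy,opening,hi=.22):
    arm.move_gripper(opening); z=arm.read_tool_pos()[2]
    arm.line_to([*xy,z+.05],velocity=.08); arm.line_to([*xy,hi],velocity=.25); print("t",arm.read_time())
E
python3 - <<'E'
from h import *
import cv2
pick((.536,.130),.082,np.deg2rad(91.6),.45,40)
cv2.imwrite("pics/b1.png",snapshot("scene")[150:330,170:470])
E
```

```text
down fz 0.61 [0.536  0.1299 0.0818]
grip 0.1706973773766649 40.985151529312134 1.86
up 0.16958845854624394 40.678115487098694 fz -1.27 t 5.375
```

View pics/b1.png

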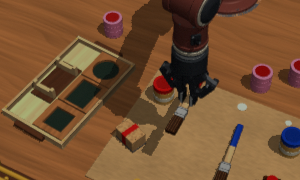

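The brush is held level by its bare middle, at crop (178,115).

```bash
python3 - <<'E'
from h import *
import cv2
r=(.5276,-.2464)
place(r,.108,.5)
release(r,.4)
goto((.4486,.0251),.22,U)
cv2.imwrite("pics/b2.png",cv2.resize(np.hstack([snapshot("top")[115:265,325:435],snapshot("scene")[170:320,165:325]]),None,fx=2.8,fy=2.8,interpolation=cv2.INTER_CUBIC))
E
```

```text
contact z err mm -0.0 f0 0.55 fz 3.86 t 9.65
t 11.15
```

View pics/b2.png

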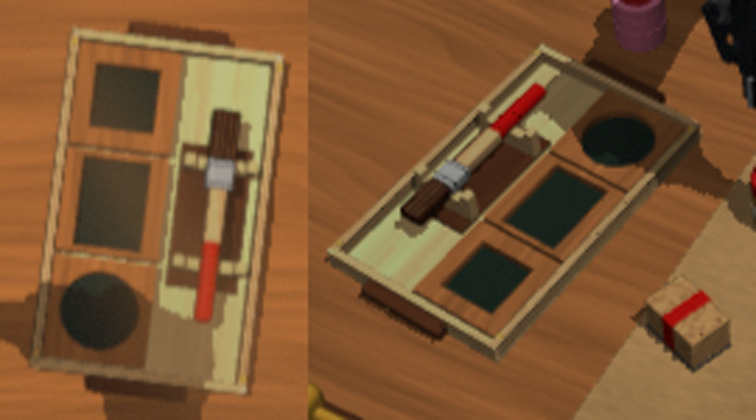

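The brush lies on both supports and is centred: its midpoint is at (215,215), which matches the rest centre. Next is the jar, then the bottle.

```bash
python3 - <<'E'
from h import *
import cv2
pick((.4486,.0251),.093,U,1.0,40)
w=(.443,-.1477)
place(w,.100,.8)
release(w,.9)
pick((.585,.3602),.089,np.deg2rad(98),1.0,40)
cv2.imwrite("pics/b3.png",cv2.resize(np.hstack([snapshot("scene")[170:320,165:325],snapshot("scene")[200:350,330:500]]),None,fx=2.3,fy=2.3))
E
```

```text
down fz 0.08 [0.4487 0.025  0.093 ]
grip 0.6063308537058715 41.15810215473175 6.14
up 0.6105590695750684 41.917356848716736 fz -0.88 t 15.8417
contact z err mm 6.0 f0 -2.0 fz -0.42 t 18.4333
t 19.9833
down fz 0.3 [0.5851 0.3601 0.0888]
grip 0.46659849779819423 40.27445102110505 2.24
up 0.4630557811291929 39.89571314770728 fz -1.75 t 24.9667
```

View pics/b3.png

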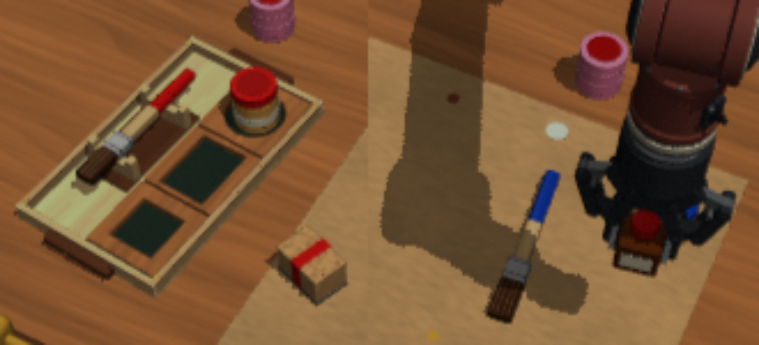

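The bottle is held straight and the jar stands upright in its well. However, the jar's contact test fired about 6 mm early because the force reading hadn't settled, so the jar may have come down the last few mm freely. I'll make the test wait for the arm to settle before placing the bottle, then regrip the jar and set it down properly.

```bash
cat >> h.py <<'E'
def fm():
    arm.pause(.15); v=[]
    for _ in range(5): v.append(arm.read_ft_force()[2]); arm.pause(.02)
    return float(np.mean(v))
def place(xy,z,hi=.22,close=U,travel=True):
    if travel: goto(xy,hi,close)
    arm.line_to([*xy,z+.006],velocity=.12); arm.pause(.3); f0=fm(); z1=z+.006
    while z1>z-.005:
        z1-=.001; arm.line_to([*xy,z1],velocity=.03); f=fm()
        if f-f0>2.5: break
    print("contact z err mm",round((z1-z)*1e3,1),"f0",round(f0,2),"f",round(f,2),"t",arm.read_time())
E
python3 - <<'E'
from h import *
w=(.6337,-.1674)
place(w,.0958)
release(w,.8)
w=(.443,-.1477)
goto(w,.22,U); arm.move_gripper(1.0,effort=40)
arm.line_to([*w,.13],velocity=.2); arm.line_to([*w,.100],velocity=.06)
arm.move_gripper(0,effort=40); print(arm.read_opening(),fm(),arm.read_time())
arm.line_to([*w,.103],velocity=.03); print("lift",fm())
place(w,.100,travel=False)
release(w,.9)
pick((.6009,.0144),.089,np.deg2rad(-20.6),1.0,40)
import cv2
cv2.imwrite("pics/b4.png",cv2.resize(np.hstack([snapshot("top")[115:265,325:435],snapshot("scene")[170:320,165:325]]),None,fx=2.8,fy=2.8,interpolation=cv2.INTER_CUBIC))
E
```

```text
contact z err mm 0.0 f0 -1.41 f 5.15 t 31.55
t 33.1667
0.6127508527395692 5.342430875735751 36.1667
lift -1.3736002167269896
contact z err mm 0.0 f0 -1.25 f 5.71 t 40.3333
t 41.9083
down fz -0.11 [0.6009 0.0143 0.0888]
grip 0.48437729612321545 42.706294655799866 2.23
up 0.4828492090895018 42.36901044845581 fz -1.16 t 45.8833
```

View pics/b4.png

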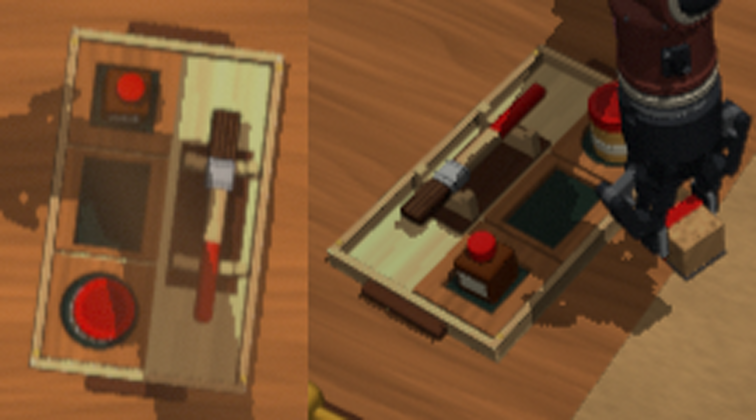

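The bottle is down in its well at (130,87), the jar at (100,308), and the block is gripped level. Placing the block now.

```bash
python3 - <<'E'
from h import *
import cv2
w=(.5388,-.1582)
place(w,.0958); release(w,.75)
goto((.55,.2),.3,U)
cv2.imwrite("pics/b5.png",cv2.resize(np.hstack([snapshot("top")[115:265,325:435],snapshot("scene")[170:320,165:325]]),None,fx=2.8,fy=2.8,interpolation=cv2.INTER_CUBIC))
t=snapshot("scene"); cv2.imwrite("pics/b6.png",t)
E
```

```text
contact z err mm 0.0 f0 -0.58 f 5.79 t 51.3083
t 52.8833
```

View pics/b5.png

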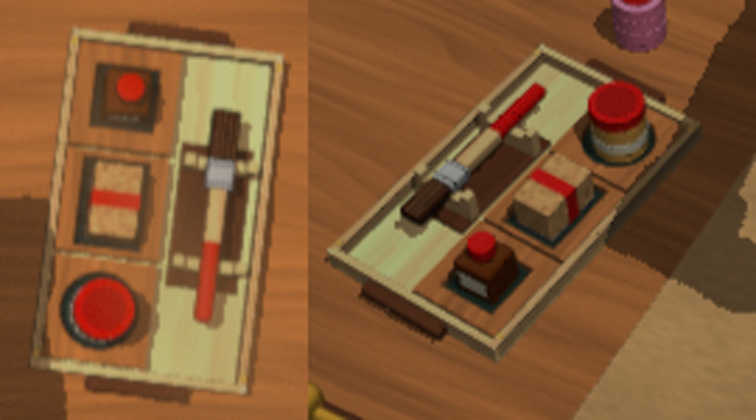

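View pics/b6.png

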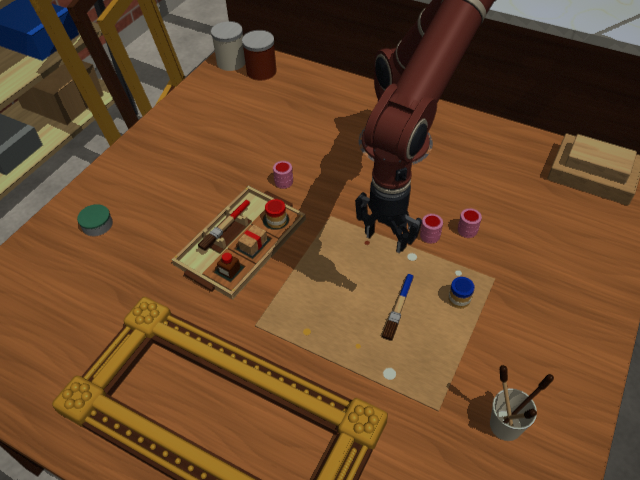

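All four items are seated. The blue brush (400,305) and blue jar (461,291) haven't moved, and the arm is clear of everything.

```bash
python3 -c "
from station import ticket; print(ticket.finish_job())"
```

```text
the job is handed in; nothing more can be done
None
```

The red kit is packed in the tote in the order asked, with the blue brush and blue jar untouched, and handed in at about 55 s; on its first placing the jar was let go about 6 mm above its well floor, so I regripped it, lifted it slightly and set it down properly.

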